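# Raise the tasting-shot camera to its second stop

### The job

Take the small white tumbler and set it down gently, upright, in the middle of the round cork pad on the filming stand. Then squeeze the spring release on the camera mast's grip and, keeping it squeezed, pull the mast straight up past its first click stop to the second, solid stop; it sinks back if let go, so finish while still holding it fully up there with the release squeezed. Leave everything else on the counter as it is.

Things in the scene. Friction and masses are not known exactly. Their poses are not given: they have to be found in the camera images.
- tumbler: small white ceramic tumbler, open top, a plain round cup without handle, 56 mm across the rim (slightly less at the foot), 66 mm tall, wall 4 mm, 120 g or so, empty; origin at the centre of its underside, z up its axis. It stands loose on the counter
- film_stand: filming stand fixed to the counter: steel foot plate 100 x 300 x 6 mm, long side along its own y, origin under the plate's centre, z up. Camera mast at (0, +100 mm), round cork pad at (0, -100 mm). The outer tube is 32 mm across, its black collar 40 mm across and up to 116 mm above the counter. Its place and yaw vary
- pad_top (a point): centre of the top face of the round cork pad (90 mm across, top face 12 mm above the counter); axes as the stand's
- grip (a point): middle of the grip on top of the mast, 172 mm above the counter when the mast is down, rising with it; axes as the stand's. Grey block 36 mm (x) by 30 mm (y) by 52 mm tall, top 20 mm above this point. With the release bar it measures 44 mm along x, 38 mm squeezed. Pinched from above with the fingers closing along the stand's x the release is squeezed; along y it is not
- release_bar (a point): middle of the outer face of the ribbed black release bar, on the -x face of the grip block, 8 mm proud of it, 26 mm wide (y), 34 mm tall; it moves 6 mm inward, along the stand's +x
- camera (a point): centre of the small black camera carried by the mast on the grip's -y side, looking at the pad: 46 mm (x) by 36 mm (y) by 34 mm tall, its lens 30 mm further to -y than this point; its top is 7 mm below the middle of the grip; axes as the stand's
- release (a joint): spring release bar: 0 out (mast locked down), 0.006 m squeezed home along the stand's +x; takes about 3 N to start and 8 N to squeeze home, and springs out when let go
- mast (a joint): height of the telescoping mast: 0 down, 0.110 m at the second stop, which is solid. Locked down (2 mm of play) unless the release is squeezed. Moving part 0.3 kg or so: pulling slowly (6 cm/s) takes about 5 N, and about 9 N for the click over the first stop, felt between 0.05 and 0.06 m. Let go above it, it sinks and comes to rest at the first stop, at about 0.07 m
- tamper: steel coffee tamper, Ø57 x 90 mm, narrow waist, standing flat; a bystander, loose, to be left in place; origin at the centre of its underside
- pitcher: steel milk pitcher, Ø76 x 98 mm, with a wire handle reaching 62 mm out from its axis along its own +y; a bystander, loose, to be left in place; origin at the centre of its underside
- bean_jar: amber glass jar with a dark cap, Ø84 x 130 mm; a bystander, loose, to be left in place; origin at the centre of its underside
- cup_stack: stack of five nested paper cups, Ø86 x 162 mm; a bystander, loose, to be left in place; origin at the centre of its underside
- saucer: white saucer, Ø130 x 14 mm; a bystander, loose, to be left in place; origin at the centre of its underside
- spoon: steel spoon, 140 mm long, lying flat; a bystander, loose, to be left in place; origin at the centre of its underside
Mind the look-alikes: they are no part of the job. Leave any green or orange look-alike of the tumbler alone.

How it is judged:
By the outcome, as a careful person would: the job done as asked, in the order asked, and still so for the second after the job is handed in, while the arm keeps its last pose, push and grip.
It also fails if it takes over 51 s, if anything falls off the work surface, if the arm or the gripper's body presses on something with over 40 N, if the wrist force passes 120 N, or if a joint passes its speed limit or range.

### The arm

A 7-joint arm with a two-finger parallel gripper is mounted at the origin on the work surface. World frame = base frame: x ahead of the robot, y to its left, z up, the work surface at z = 0. Lengths are in mm, angles in degrees, forces in N, time in s.
With the tool pointing down it reaches from about 400 to 875 mm from the base axis. Payload 19.3 kg.
Tool frame: the origin (TCP) lies midway between the tips of the shut fingers; the grasp point (between the pads) lies hold_point_z behind it (hold_point_z is the distance from the TCP to the grasp point, in mm); z points along the fingers, y is the line along which they close (so a half turn about z gives the same grasp; the last joint's range is limited). The gripper opens to 85 mm and grips with 20 to 120 N. Pads are 22 mm wide; open, the fingers measure 114 mm over their backs; the gripper's body (76 mm by 85 mm) begins 54 mm behind the grasp point. The pads swing forward as they close: fully open they stand 13 mm farther back than shut.
Start: joints at [65.019, 29.874, -2.08, 91.645, 1.215, 58.505, -6.463], TCP at [223.532, -583.651, 231.291] pointing down, gripper open.
Joint ranges: [-166.77, 166.77], [-17.47, 122.26], [-85.68, 81.53], [9.62, 139.38], [-72.42, 252.41], [9.2, 110.78], [-144.41, 144.41]. Speed limits (degrees/s): [108.29, 108.29, 136.94, 136.94, 172.46, 172.46, 172.46].

### API

Orientations are given as [roll, pitch, yaw] about the fixed x, y, z axes, in that order (R = Rz(yaw) Ry(pitch) Rx(roll)).
In Python, from plant import * gives the robot as it stands.
- The arm moves only by the tool apply_moves, never from a script. Its argument "deltas" is a list of rows, each an object with "slide": the shift along the tool's x, y, z in m, a list of three; "rot": the turn, a rotation vector about the tool's x, y, z in degrees, a list of three; "jaw": the opening, from 0 (shut) to 1 (fully open). In form: [{"slide": [tx, ty, tz], "rot": [rx, ry, rz], "jaw": jaw}, ...]. A call has 1 to 20 rows; each row shifts and turns the commanded pose from where the row before left it, along the tool's axes as they then stand; what a row does not reach is not made up. A row lasts 1/10 s, in which the tool goes at most 50 mm and 8.59 degrees, less where a joint would pass 70% of its speed; a pose out of reach is approached as far as the arm can. A call with a gripper value outside its range is refused whole. The fingers move at their own pace and stop on an object; "force" is the grip in N (left out, the last holds). Time passes only in rows, so rows that do not move let the fingers close. It gives the time, the measured TCP pose, the force, the opening and the grip force at its end, in the units of the state.
- state(): the state, without advancing time (a new reading comes with each control period).
- read_camera(name): name is "scene" or "side" or "wrist"; returns a dict with "frame" (400x640x3 uint8, red, green, blue), "fx", "fy", "cx", "cy" (pixels), "k1" (the pictures are not rectified: a ray, as slopes to the right and down, at radius r is drawn at 1 + k1 r^2 times it, then the intrinsics apply), "R" (3x3) and "t" (3): a world point X has camera coordinates R X + t. Camera axes: x right, y down, z forward; pixel columns grow to the right and rows downward; lengths in mm; the calibration is good to about 2 mm. A picture is of the moment at which its call begins. There is no depth.
- sign_off(): hands the job in; it is judged then, once.
The state is a dict: "time_s": time; "joint_positions": joint angles; "joint_velocities": joint speeds; "effort": joint torques, N m; "position": TCP position; "tool_rot": TCP orientation; "wrist_force": force on the tool from outside, world axes, zero at the start; "ft_torque": the same for the moment, N m; "grip_width": finger opening in mm; "grasp_force": force on a finger pad.
Only numpy, scipy, OpenCV 4.12 (cv2) and the standard library are available. Lean on these libraries where they do the work, as an engineer would, in place of code of your own. Each camera call takes 0.05 s, during which the arm holds its last target. There are 200 camera calls.

## Working session

There is one attempt and no reset: what is moved stays moved. The work goes in short steps, Python scripts to look and compute and a tool call to move; the robot and the scene stay as the last step left them, time stands still between calls to the robot, and variables do not carry over. Pictures are saved under pics/ and viewed, at most 10 in all, crops included, and the job is handed in when it is done.

Besides the shell and the picture viewer there is one more tool, called after "Call:" as name(argument=value, ...), one argument or row to a line, values as JSON. apply_moves: Moves the arm, as the interface text tells. Its arguments: {"type":"object","properties":{"deltas":{"type":"array"},"force":{"type":"number"}},"required":["deltas"]}

```bash
mkdir -p pics; python3 - <<'E'
from plant import *
import cv2,numpy as np,pickle
s=state();print(s)
d={}
for n in("scene","side","wrist"):
    c=read_camera(n);d[n]=c;print(n,c["fx"],c["cx"],c["k1"],c["R"],c["t"])
    cv2.imwrite(f"pics/{n}0.png",c["frame"][...,::-1])
pickle.dump(d,open("c0.pkl","wb"))
a=[cv2.resize(d[n]["frame"],None,fx=1.25,fy=1.25)[...,::-1] for n in d]
cv2.imwrite("pics/s0.png",a[0]);cv2.imwrite("pics/d0.png",a[1])
E
```

```text
{'time_s': 0.0, 'joint_positions': array([65.01858523, 29.91056312, -2.07991748, 91.67067814,  1.21464544,
       58.50328088, -6.46061388]), 'joint_velocities': array([ 0.10046201,  0.14336532,  0.09823991, -0.07030782,  0.122939  ,
       -0.02558577, -0.0037421 ]), 'effort': array([ 1.69779312e-03, -9.27098322e+01,  1.98022306e+00, -3.69924724e+01,
        1.77652814e-02,  8.47032265e-03,  1.71860017e-05]), 'position': array([ 223.40989437, -583.37934058,  230.7301092 ]), 'tool_rot': array([-1.79937733e+02,  5.04201417e-03,  2.09596732e+01]), 'wrist_force': array([0.0931585 , 0.19733875, 0.28732031]), 'ft_torque': array([-0.03768909,  0.04130648,  0.03114978]), 'grasp_force': 0.0, 'grip_width': 85.43355246519852}
scene 373.5467068918138 317.7347351100114 -0.027837441834474848 [[-0.55737943  0.83014102 -0.01393086]
 [ 0.66314245  0.43503069 -0.6090898 ]
 [-0.49957008 -0.34873227 -0.79297891]] [ 348.30013695 -276.62685087 1601.05832496]
side 464.2356629126671 314.5735507327747 0.0280934682542511 [[-0.83097471 -0.55607184  0.01628328]
 [-0.39858761  0.57470643 -0.71473102]
 [ 0.38808369 -0.60041371 -0.69920986]] [ 452.2677996   351.97056531 1102.95937501]
wrist 323.9063509404171 327.1400320250522 -0.023060440736855096 [[ 0.35717934 -0.93403472 -0.00143876]
 [-0.88756751 -0.33988906  0.31096518]
 [-0.29094129 -0.10979335 -0.95042022]] [-624.83227524  -40.1322625   380.87552807]
```

View pics/scene0.png

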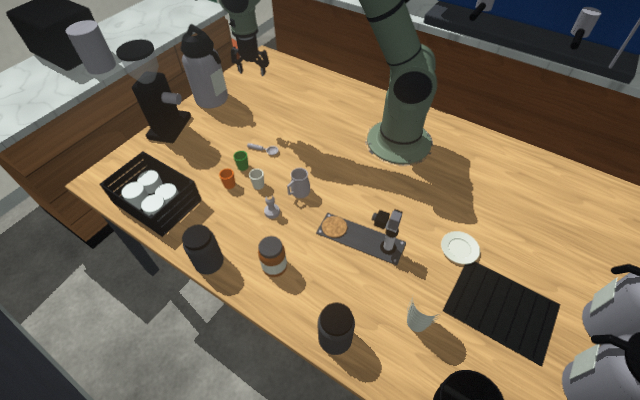

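View pics/side0.png

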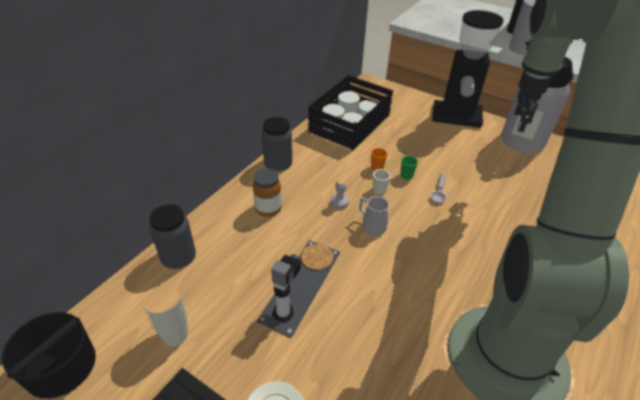

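The scene picture shows three small cups: green (241,159), orange (228,178) and white (257,180). White fits the tumbler; in the side picture it is at (381,182). The stand is at scene (362,238) with the pad at (334,227) and the grip near (395,217). I'll confirm with an enlarged crop.

```bash
cat > h.py <<'E'
import numpy as np,cv2
def ray(c,u,v):
    K=np.array([[c["fx"],0,c["cx"]],[0,c["fy"],c["cy"]],[0,0,1.]])
    p=cv2.undistortPoints(np.array([[[u,v]]],float),K,np.array([c["k1"],0,0,0.]))[0,0]
    R=np.array(c["R"]);t=np.array(c["t"]);d=R.T@np.array([*p,1]);return -R.T@t,d/np.linalg.norm(d)
def onz(c,u,v,z):
    o,d=ray(c,u,v);return o+d*(z-o[2])/d[2]
def tri(*obs):
    A=np.zeros((3,3));b=np.zeros(3);L=[ray(*q) for q in obs]
    for o,d in L:
        P=np.eye(3)-np.outer(d,d);A+=P;b+=P@o
    x=np.linalg.solve(A,b);return x,[np.linalg.norm((np.eye(3)-np.outer(d,d))@(x-o)) for o,d in L]
def proj(c,X):
    q=np.array(c["R"])@np.array(X,float)+c["t"];x,y=q[0]/q[2],q[1]/q[2];f=1+c["k1"]*(x*x+y*y)
    return np.array([c["fx"]*x*f+c["cx"],c["fy"]*y*f+c["cy"]])
E
python3 - <<'E'
import pickle,cv2,numpy as np
from h import *
d=pickle.load(open("c0.pkl","rb"))
def crop(n,x,y,w,h,k): return cv2.resize(d[n]["frame"][y:y+h,x:x+w,::-1],(w*k,h*k),interpolation=cv2.INTER_CUBIC)
a=np.hstack([crop("scene",310,195,100,75,4),crop("side",250,235,100,75,4)[:,:400]])
b=np.hstack([crop("scene",215,145,100,75,4),crop("side",355,140,100,75,4)])
cv2.imwrite("pics/crop.png",np.vstack([a,b]))
s,e=d["scene"],d["side"]
print("tumbler",tri((s,257,180),(e,381,182)),"pad",onz(s,334,227,12),onz(e,318,257,12))
E
```

```text
tumbler (array([ 523.70629   , -351.1346256 ,   26.96828027]), [np.float64(2.242845827678112), np.float64(2.242845827677999)]) pad [538.02378634  11.06761965  12.        ] [525.79637931  10.80041977  12.        ]
```

View pics/crop.png

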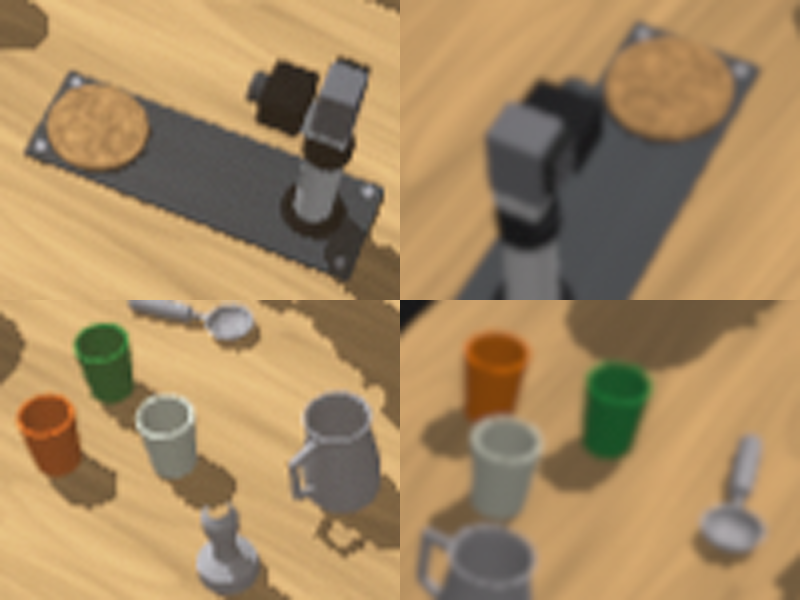

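```bash
python3 - <<'E'
import pickle
from h import *
d=pickle.load(open("c0.pkl","rb"));s,e=d["scene"],d["side"];np.set_printoptions(precision=1,suppress=True)
P=[onz(s,u,v,6)[:2] for u,v in((328,213.2),(316.7,233.3),(406,242.5),(396.3,265.5))];print("corners",P,"ctr",np.mean(P,0))
A=(P[2]+P[3]-P[0]-P[1])/2;W=(P[1]+P[3]-P[0]-P[2])/2
print("len",np.linalg.norm(A),"ang",np.degrees(np.arctan2(A[1],A[0])),"w",np.linalg.norm(W),np.degrees(np.arctan2(W[1],W[0])))
print("pad",tri((s,334.2,226.8),(e,317,257)),onz(s,334.2,226.8,12),onz(e,317,257,12))
for n,a,b,z in(("white",(256.5,174.),(381.5,175),66),("green",(241,155.8),(409.3,160),66),("orange",(227,173.8),(379,154),66),("pitcher",(299.5,173.8),(378.5,204),98)):
    print(n,onz(s,*a,z),onz(e,*b,z))
print("handle",onz(s,288,186,50),"tamper",onz(s,272,214,5),"griptop",onz(s,395.5,216.2,192),onz(e,283,266,192))
E
```

```text
corners [array([495.2, -41.8]), array([590.4, -27.4]), array([452.9, 250.4]), array([551.1, 262.7])] ctr [522.4 111. ]
len 294.01282474329975 ang 97.97289376545851 w 97.64313255942257 7.850858894928825
pad (array([531.7,   7.6,   3.9]), [np.float64(0.7757904444757796), np.float64(0.7757904444758579)]) [536.9  11.2  12. ] [528.1  12.4  12. ]
white [ 526.5 -342.7   66. ] [ 521.  -342.8   66. ]
green [ 485.3 -455.8   66. ] [ 481.7 -462.    66. ]
orange [ 586.9 -437.2   66. ] [ 578.3 -433.3   66. ]
pitcher [ 459.9 -189.1   98. ] [ 453.5 -189.3   98. ]
handle [ 498.8 -216.9   50. ] tamper [ 610.1 -211.4    5. ] griptop [508.5 207.  192. ] [497.5 202.6 192. ]
```

Call:
apply_moves(
  deltas=[
    {"slide":[0,0,0],"rot":[0,0,-7.7],"jaw":1},
    {"slide":[0,0,0],"rot":[0,0,-7.7],"jaw":1},
    {"slide":[0,0,0],"rot":[0,0,-7.7],"jaw":1},
    {"slide":[0,0,0],"rot":[0,0,-7.7],"jaw":1},
    {"slide":[0,0,0],"rot":[0,0,-7.7],"jaw":1},
    {"slide":[0,0,0],"rot":[0,0,-7.7],"jaw":1},
    {"slide":[0,0,0],"rot":[0,0,-7.7],"jaw":1},
    {"slide":[0,0,0],"rot":[0,0,-7.7],"jaw":1},
    {"slide":[0,0,0],"rot":[0,0,-7.4],"jaw":1},
    {"slide":[0.022,0.027,0],"rot":[0,0,0],"jaw":1},
    {"slide":[0.022,0.027,0],"rot":[0,0,0],"jaw":1},
    {"slide":[0.022,0.027,0],"rot":[0,0,0],"jaw":1},
    {"slide":[0.022,0.027,0],"rot":[0,0,0],"jaw":1},
    {"slide":[0.022,0.027,0],"rot":[0,0,0],"jaw":1},
    {"slide":[0.022,0.027,0],"rot":[0,0,0],"jaw":1},
    {"slide":[0.022,0.027,0],"rot":[0,0,0],"jaw":1},
    {"slide":[0.022,0.027,0],"rot":[0,0,0],"jaw":1},
    {"slide":[0.022,0.027,0],"rot":[0,0,0],"jaw":1},
    {"slide":[0.022,0.027,0],"rot":[0,0,0],"jaw":1},
  ],
  force=30,
)

```text
time_s: 2.05
position: [494.5, -362.9, 231.2]
tool_rot: [-180.0, -0.0, 89.9]
wrist_force: [0.7, -0.0, -0.2]
grip_width: 85.6
grasp_force: 0.0
```

```bash
python3 - <<'E'
import plant
from plant import *
from h import *
import pickle
print([(k,getattr(plant,k)) for k in dir(plant) if k[0]!='_'][:30])
s=state();print(s["position"],s["tool_rot"],s["joint_positions"],s["wrist_force"])
c=read_camera("wrist");pickle.dump(c,open("w1.pkl","wb"));cv2.imwrite("pics/w1.png",c["frame"][...,::-1])
print(proj(c,(524,-343,66)))
E
```

```text
[('MotionError', <class 'plant.MotionError'>), ('hold_point_z', 18.700000000000003), ('read_camera', <function make.<locals>.drawn_camera at 0x7f4b75f500e0>), ('sign_off', <function connect.<locals>.done at 0x7f4b75ec77e0>), ('state', <function make.<locals>.<lambda> at 0x7f4b75f505e0>)]
[ 494.54526557 -362.8584084   231.16276444] [-1.7998041e+02 -6.5904488e-03  8.9948654e+01] [ 45.70419455  30.08871435 -21.93981489  92.70234337  12.53752345
  59.6688128   20.02652109] [ 0.66335922 -0.03883912 -0.19039295]
[357.5732566  162.81629169]
```

View pics/w1.png

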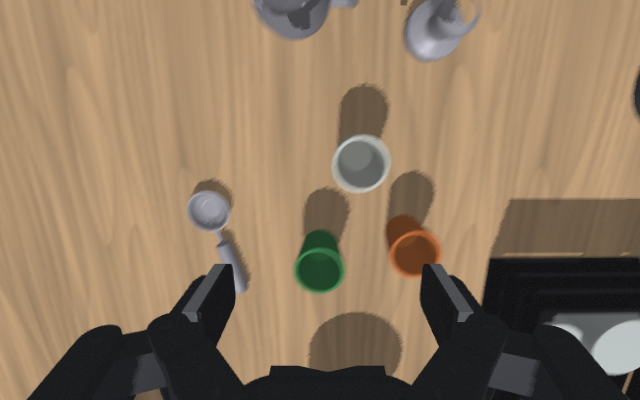

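White tumbler rim is at (361,163.5) against predicted (357.6,162.8), so it stands at about (527,-343.5). Green (319,270) and orange (413,253) are clear of the x-closing fingers. Descending and gripping.

Call:
apply_moves(
  deltas=[
    {"slide":[0.005,0.008,0.02],"rot":[0,0,0],"jaw":1},
    {"slide":[0.005,0.008,0.025],"rot":[0,0,0],"jaw":1},
    {"slide":[0.005,0.008,0.025],"rot":[0,0,0],"jaw":1},
    {"slide":[0.004,0.0085,0.025],"rot":[0,0,0],"jaw":1},
    {"slide":[0,0,0.025],"rot":[0,0,0],"jaw":1},
    {"slide":[0,0,0.02],"rot":[0,0,0],"jaw":1},
    {"slide":[0,0,0.02],"rot":[0,0,0],"jaw":1},
    {"slide":[0,0,0.017],"rot":[0,0,0],"jaw":1},
    {"slide":[0,0,0.015],"rot":[0,0,0],"jaw":1},
    {"slide":[0,0,0.015],"rot":[0,0,0],"jaw":1},
    {"slide":[0,0,0],"rot":[0,0,0],"jaw":1},
    {"slide":[0,0,0],"rot":[0,0,0],"jaw":0.5},
    {"slide":[0,0,0],"rot":[0,0,0],"jaw":0.4},
    {"slide":[0,0,0],"rot":[0,0,0],"jaw":0.4},
    {"slide":[0,0,0],"rot":[0,0,0],"jaw":0.4},
    {"slide":[0,0,0],"rot":[0,0,0],"jaw":0.4},
    {"slide":[0,0,0],"rot":[0,0,0],"jaw":0.4},
  ],
  force=25,
)

```text
time_s: 3.8
position: [526.6, -345.3, 25.3]
tool_rot: [179.9, 0.1, 89.9]
wrist_force: [-1.2, 1.0, 4.9]
grip_width: 54.0
grasp_force: 25.4
```

Call:
apply_moves(
  deltas=[
    {"slide":[0,0,-0.01],"rot":[0,0,0],"jaw":0.4},
    {"slide":[0,0,-0.02],"rot":[0,0,0],"jaw":0.4},
    {"slide":[0,0,-0.03],"rot":[0,0,0],"jaw":0.4},
    {"slide":[0,0,-0.03],"rot":[0,0,0],"jaw":0.4},
    {"slide":[0,0,-0.03],"rot":[0,0,0],"jaw":0.4},
    {"slide":[0,0,-0.03],"rot":[0,0,0],"jaw":0.4},
    {"slide":[0.015,0,0],"rot":[0,0,0],"jaw":0.4},
    {"slide":[0.025,0,0],"rot":[0,0,0],"jaw":0.4},
    {"slide":[0.03,0,0],"rot":[0,0,0],"jaw":0.4},
    {"slide":[0.03,0,0],"rot":[0,0,0],"jaw":0.4},
    {"slide":[0.03,0,0],"rot":[0,0,0],"jaw":0.4},
    {"slide":[0.03,0,0],"rot":[0,0,0],"jaw":0.4},
    {"slide":[0.03,0,0],"rot":[0,0,0],"jaw":0.4},
    {"slide":[0.03,0,0],"rot":[0,0,0],"jaw":0.4},
    {"slide":[0.02,0.005,0],"rot":[0,0,0],"jaw":0.4},
    {"slide":[0.01,0,0],"rot":[0,0,-4],"jaw":0.4},
    {"slide":[0,0,0],"rot":[0,0,-4],"jaw":0.4},
    {"slide":[0,0,0],"rot":[0,0,0],"jaw":0.4},
  ],
)

```text
time_s: 5.6
position: [531.2, -94.3, 174.5]
tool_rot: [180.0, -0.0, 98.1]
wrist_force: [-0.3, -0.6, -1.7]
grip_width: 53.8
grasp_force: 26.8
```

```bash
python3 - <<'E'
from plant import *
from h import *
import pickle
c=read_camera("wrist");pickle.dump(c,open("w2.pkl","wb"));cv2.imwrite("pics/w2.png",cv2.resize(c["frame"][...,::-1],None,fx=1.25,fy=1.25,interpolation=cv2.INTER_CUBIC))
s=state();print(s["position"],s["tool_rot"],s["grip_width"],proj(c,(534,12,12)),proj(c,(507,210,192)))
E
```

```text
[531.17090058 -94.69068158 174.4667793 ] [ 1.79998443e+02 -2.50915701e-03  9.78873565e+01] 53.98854894465823 [347.14082671  67.42433947] [ 373.53749128 -443.6341572 ]
```

View pics/w2.png

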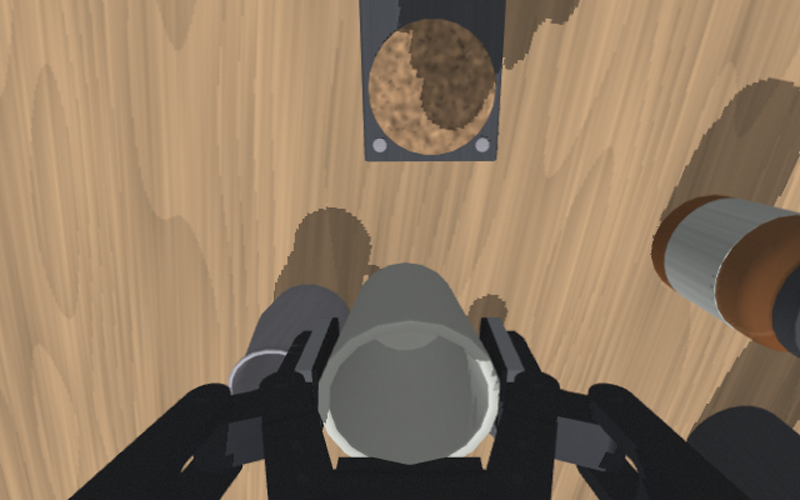

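```bash
python3 - <<'E'
import pickle
from h import *
c=pickle.load(open("w2.pkl","rb"));f=1.25
p=[onz(c,u/f,v/f,z)[:2] for u,v,z in((432,18,12),(432,155,12),(368,87,12),(496,87,12),(365,160.5,6),(497.5,160.5,6))]
print(p,"ctr",(p[0]+p[1])/2,(p[2]+p[3])/2,"diam",np.linalg.norm(p[0]-p[1]),np.linalg.norm(p[2]-p[3]))
e=p[5]-p[4];print("w",np.linalg.norm(e),"yaw",np.degrees(np.arctan2(e[1],e[0])))
y=np.radians(7.9);print("centre via edge",(p[4]+p[5])/2+50*np.array([-np.sin(y),np.cos(y)]))
# cup rim/foot in hand
E
```

```text
[array([526.17644187,  52.84437899]), array([540.24927642, -36.00181895]), array([488.4769643 ,   3.78445406]), array([577.41627223,  16.4513782 ]), array([491.31344865, -47.45046426]), array([590.11297363, -33.39246688])] ctr [533.21285915   8.42128002] [532.94661827  10.11791613] diam 89.95383016095552 89.83680460947515
w 99.79465630868123 yaw 8.098148522811668
centre via edge [533.84098384   9.1040076 ]
```

Call:
apply_moves(
  deltas=[
    {"slide":[0.015,0.003,0],"rot":[0,0,0],"jaw":0.4},
    {"slide":[0.025,0.004,0],"rot":[0,0,0],"jaw":0.4},
    {"slide":[0.025,0.004,0],"rot":[0,0,0],"jaw":0.4},
    {"slide":[0.02,0.003,0.01],"rot":[0,0,0],"jaw":0.4},
    {"slide":[0.0155,0.002,0.02],"rot":[0,0,0],"jaw":0.4},
    {"slide":[0,0,0.025],"rot":[0,0,0],"jaw":0.4},
    {"slide":[0,0,0.025],"rot":[0,0,0],"jaw":0.4},
    {"slide":[0,0,0.02],"rot":[0,0,0],"jaw":0.4},
    {"slide":[0,0,0.015],"rot":[0,0,0],"jaw":0.4},
    {"slide":[0,0,0.01],"rot":[0,0,0],"jaw":0.4},
    {"slide":[0,0,0.004],"rot":[0,0,0],"jaw":0.4},
    {"slide":[0,0,0],"rot":[0,0,0],"jaw":0.4},
    {"slide":[0,0,0],"rot":[0,0,0],"jaw":0.4},
    {"slide":[0,0,0],"rot":[0,0,0],"jaw":0.4},
  ],
)

```text
time_s: 7.05
position: [533.8, 6.8, 46.0]
tool_rot: [179.9, 0.0, 97.9]
wrist_force: [-0.6, -0.1, -1.1]
grip_width: 54.1
grasp_force: 26.8
```

Call:
apply_moves(
  deltas=[
    {"slide":[0,-0.0007,0.003],"rot":[0,0,0],"jaw":0.4},
    {"slide":[0,0,0.002],"rot":[0,0,0],"jaw":0.4},
    {"slide":[0,0,0.0015],"rot":[0,0,0],"jaw":0.4},
    {"slide":[0,0,0.001],"rot":[0,0,0],"jaw":0.4},
    {"slide":[0,0,0],"rot":[0,0,0],"jaw":0.4},
    {"slide":[0,0,0],"rot":[0,0,0],"jaw":0.4},
  ],
)

```text
time_s: 7.65
position: [532.6, 6.8, 37.8]
tool_rot: [-180.0, -0.0, 98.0]
wrist_force: [0.5, 0.3, -1.2]
grip_width: 54.3
grasp_force: 26.8
```

Call:
apply_moves(
  deltas=[
    {"slide":[0,0,0.0005],"rot":[0,0,0],"jaw":0.4},
    {"slide":[0,0,0.0005],"rot":[0,0,0],"jaw":0.4},
    {"slide":[0,0,0],"rot":[0,0,0],"jaw":0.4},
    {"slide":[0,0,0],"rot":[0,0,0],"jaw":0.4},
  ],
)

```text
time_s: 8.05
position: [532.8, 6.7, 37.3]
tool_rot: [180.0, 0.0, 98.0]
wrist_force: [-3.6, 0.0, 10.5]
grip_width: 54.5
grasp_force: 27.0
```

Call:
apply_moves(
  deltas=[
    {"slide":[0,0,-0.0003],"rot":[0,0,0],"jaw":0.4},
    {"slide":[0,0,0],"rot":[0,0,0],"jaw":0.7},
    {"slide":[0,0,0],"rot":[0,0,0],"jaw":0.85},
    {"slide":[0,0,0],"rot":[0,0,0],"jaw":1},
    {"slide":[0,0,0],"rot":[0,0,0],"jaw":1},
    {"slide":[0,0,0],"rot":[0,0,0],"jaw":1},
    {"slide":[0,0,-0.01],"rot":[0,0,0],"jaw":1},
    {"slide":[0,0,-0.02],"rot":[0,0,0],"jaw":1},
    {"slide":[0,0,-0.03],"rot":[0,0,0],"jaw":1},
    {"slide":[0,0,-0.04],"rot":[0,0,0],"jaw":1},
    {"slide":[0,0,-0.04],"rot":[0,0,0],"jaw":1},
    {"slide":[0,0,-0.04],"rot":[0,0,0],"jaw":1},
    {"slide":[0,0,-0.03],"rot":[0,0,0],"jaw":1},
    {"slide":[0,0,-0.02],"rot":[0,0,0],"jaw":1},
    {"slide":[0,0,0],"rot":[0,0,0],"jaw":1},
  ],
)

```text
time_s: 9.55
position: [533.5, 6.9, 270.4]
tool_rot: [179.7, 0.0, 98.0]
wrist_force: [0.0, 0.3, -1.0]
grip_width: 85.4
grasp_force: 0.0
```

```bash
python3 - <<'E'
from plant import *
from h import *
import pickle
s=state();print(s["position"],s["tool_rot"],s["grip_width"])
S=read_camera("scene");E=read_camera("side");c=read_camera("wrist");pickle.dump((S,E,c),open("w3.pkl","wb"))
def crop(k,x,y,w,h,f): return cv2.resize(k["frame"][y:y+h,x:x+w,::-1],(w*f,h*f),interpolation=cv2.INTER_CUBIC)
w=crop(c,0,0,640,400,1)[:, 120:520]
a=np.hstack([crop(S,310,185,100,75,4),crop(E,250,230,100,75,4)[:,:400]])
cv2.imwrite("pics/w3.png",np.vstack([a,np.hstack([crop(c,150,0,400,300,1),crop(c,250,200,200,150,2)])]))
print(proj(c,(505,207,192)),proj(c,(533,9,78)))
E
```

```text
[533.51410659   6.94790797 270.43180099] [1.79743695e+02 3.99585183e-02 9.79528504e+01] 85.44038574945944
[ 327.158381   -140.02992302] [327.70857451 174.96056174]
```

View pics/w3.png

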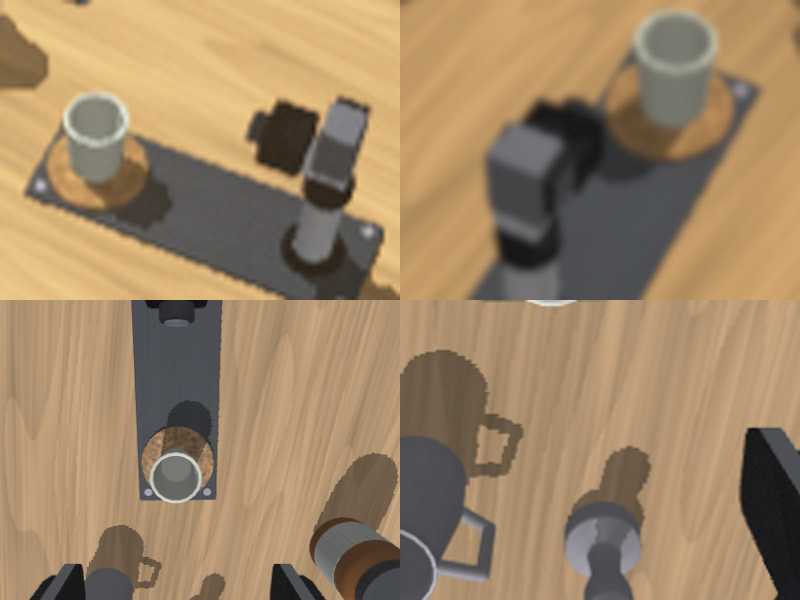

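The tumbler stands upright on the pad: its rim is at wrist pixel (325,178), within 3 mm of the pad centre. Moving so the wrist camera is above the grip.

Call:
apply_moves(
  deltas=[
    {"slide":[0.015,0,0],"rot":[0,0,0],"jaw":1},
    {"slide":[0.025,0,0],"rot":[0,0,0],"jaw":1},
    {"slide":[0.03,0,0],"rot":[0,0,0],"jaw":1},
    {"slide":[0.025,0,0],"rot":[0,0,0],"jaw":1},
    {"slide":[0.015,0,0],"rot":[0,0,0],"jaw":1},
    {"slide":[0.01,0,0],"rot":[0,0,0],"jaw":1},
    {"slide":[0,0,0],"rot":[0,0,0],"jaw":1},
    {"slide":[0,0,0],"rot":[0,0,0],"jaw":1},
  ],
)

```text
time_s: 10.5
position: [515.9, 125.2, 266.7]
tool_rot: [-180.0, 0.0, 97.9]
wrist_force: [0.1, -1.0, -0.2]
grip_width: 85.1
grasp_force: 0.0
```

```bash
python3 - <<'E'
from plant import *
from h import *
import pickle
s=state();print(s["position"],s["tool_rot"])
c=read_camera("wrist");pickle.dump(c,open("w4.pkl","wb"))
cv2.imwrite("pics/w4.png",cv2.resize(c["frame"][:300,160:480,::-1],None,fx=2,fy=2,interpolation=cv2.INTER_CUBIC))
print(proj(c,(505,207,192)))
E
```

```text
[515.93199252 125.19232987 266.74261417] [-1.79957747e+02  1.53291025e-02  9.79495537e+01]
[327.29920928  92.34075291]
```

View pics/w4.png

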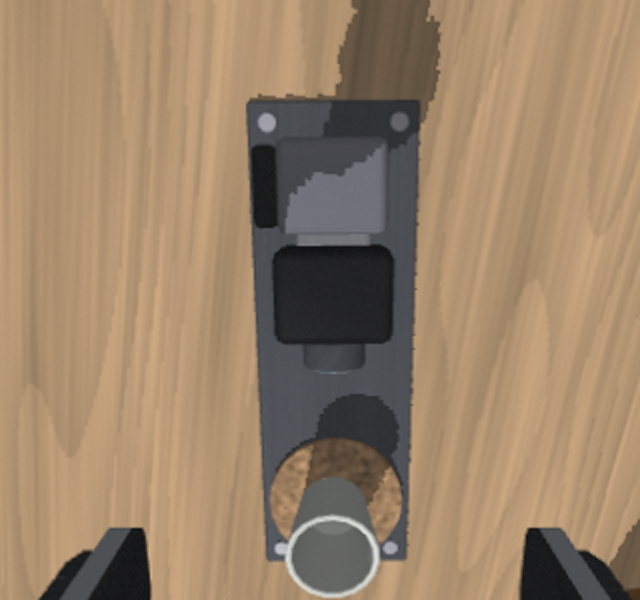

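Grip block centre is at pixel (326,93) against predicted (327.3,92.3), putting it at about (504,206.5) with the black bar on its -x side. The camera body ends short of the fingers. Moving over it and down.

Call:
apply_moves(
  deltas=[
    {"slide":[0.015,0,0],"rot":[0,0,0],"jaw":1},
    {"slide":[0.02,-0.001,0],"rot":[0,0,0],"jaw":1},
    {"slide":[0.02,0,0],"rot":[0,0,0],"jaw":1},
    {"slide":[0.017,0,0],"rot":[0,0,0],"jaw":1},
    {"slide":[0.01,0,0],"rot":[0,0,0],"jaw":1},
    {"slide":[0,0,0],"rot":[0,0,0],"jaw":1},
    {"slide":[0,0,0.015],"rot":[0,0,0],"jaw":1},
    {"slide":[0,0,0.015],"rot":[0,0,0],"jaw":1},
    {"slide":[0,0,0],"rot":[0,0,0],"jaw":1},
    {"slide":[0,0,0],"rot":[0,0,0],"jaw":1},
  ],
)

```text
time_s: 11.55
position: [504.0, 205.8, 237.4]
tool_rot: [-180.0, 0.0, 97.9]
wrist_force: [-0.9, 0.8, 0.1]
grip_width: 85.2
grasp_force: 0.0
```

Call:
apply_moves(
  deltas=[
    {"slide":[0.0006,-0.0008,0.015],"rot":[0,0,0],"jaw":1},
    {"slide":[0,0,0.02],"rot":[0,0,0],"jaw":1},
    {"slide":[0,0,0.02],"rot":[0,0,0],"jaw":1},
    {"slide":[0,0,0.015],"rot":[0,0,0],"jaw":1},
    {"slide":[0,0,0.01],"rot":[0,0,0],"jaw":1},
    {"slide":[0,0,0.006],"rot":[0,0,0],"jaw":1},
    {"slide":[0,0,0],"rot":[0,0,0],"jaw":1},
    {"slide":[0,0,0],"rot":[0,0,0],"jaw":1},
  ],
)

```text
time_s: 12.35
position: [503.1, 207.3, 151.7]
tool_rot: [180.0, -0.0, 98.0]
wrist_force: [0.4, -0.1, 1.1]
grip_width: 85.2
grasp_force: 0.0
```

Call:
apply_moves(
  deltas=[
    {"slide":[0,0,0],"rot":[0,0,0],"jaw":0.6},
    {"slide":[0,0,0],"rot":[0,0,0],"jaw":0.5},
    {"slide":[0,0,0],"rot":[0,0,0],"jaw":0.3},
    {"slide":[0,0,0],"rot":[0,0,0],"jaw":0.2},
    {"slide":[0,0,0],"rot":[0,0,0],"jaw":0.2},
    {"slide":[0,0,0],"rot":[0,0,0],"jaw":0.2},
    {"slide":[0,0,0],"rot":[0,0,0],"jaw":0.2},
    {"slide":[0,0,0],"rot":[0,0,0],"jaw":0.2},
  ],
  force=60,
)

```text
time_s: 13.15
position: [503.4, 207.3, 151.7]
tool_rot: [179.9, -0.0, 98.0]
wrist_force: [3.6, -1.2, 7.1]
grip_width: 35.7
grasp_force: 61.9
```

Width is 35.7 mm, close to the squeezed 38 mm, with a firm grip. Pulling up at 5 cm/s.

Call:
apply_moves(
  deltas=[
    {"slide":[0,0,-0.003],"rot":[0,0,0],"jaw":0.2},
    {"slide":[0,0,-0.005],"rot":[0,0,0],"jaw":0.2},
    {"slide":[0,0,-0.005],"rot":[0,0,0],"jaw":0.2},
    {"slide":[0,0,-0.005],"rot":[0,0,0],"jaw":0.2},
    {"slide":[0,0,-0.005],"rot":[0,0,0],"jaw":0.2},
    {"slide":[0,0,-0.005],"rot":[0,0,0],"jaw":0.2},
  ],
)

```text
time_s: 13.75
position: [503.4, 207.2, 179.3]
tool_rot: [180.0, -0.0, 98.0]
wrist_force: [6.5, 1.0, -5.2]
grip_width: 35.5
grasp_force: 61.3
```

Call:
apply_moves(
  deltas=[
    {"slide":[0,0,-0.005],"rot":[0,0,0],"jaw":0.2},
    {"slide":[0,0,-0.005],"rot":[0,0,0],"jaw":0.2},
    {"slide":[0,0,-0.005],"rot":[0,0,0],"jaw":0.2},
    {"slide":[0,0,-0.005],"rot":[0,0,0],"jaw":0.2},
    {"slide":[0,0,-0.005],"rot":[0,0,0],"jaw":0.2},
    {"slide":[0,0,-0.005],"rot":[0,0,0],"jaw":0.2},
    {"slide":[0,0,-0.005],"rot":[0,0,0],"jaw":0.2},
    {"slide":[0,0,-0.005],"rot":[0,0,0],"jaw":0.2},
    {"slide":[0,0,-0.005],"rot":[0,0,0],"jaw":0.2},
    {"slide":[0,0,-0.005],"rot":[0,0,0],"jaw":0.2},
    {"slide":[0,0,-0.005],"rot":[0,0,0],"jaw":0.2},
    {"slide":[0,0,-0.005],"rot":[0,0,0],"jaw":0.2},
    {"slide":[0,0,-0.005],"rot":[0,0,0],"jaw":0.2},
    {"slide":[0,0,-0.005],"rot":[0,0,0],"jaw":0.2},
    {"slide":[0,0,0],"rot":[0,0,0],"jaw":0.2},
  ],
)

```text
time_s: 15.25
position: [503.3, 207.2, 249.6]
tool_rot: [179.9, -0.0, 98.0]
wrist_force: [6.7, 1.3, -2.4]
grip_width: 35.4
grasp_force: 72.8
```

Call:
apply_moves(
  deltas=[
    {"slide":[0,0,-0.004],"rot":[0,0,0],"jaw":0.2},
    {"slide":[0,0,-0.003],"rot":[0,0,0],"jaw":0.2},
    {"slide":[0,0,-0.002],"rot":[0,0,0],"jaw":0.2},
    {"slide":[0,0,-0.001],"rot":[0,0,0],"jaw":0.2},
    {"slide":[0,0,-0.001],"rot":[0,0,0],"jaw":0.2},
    {"slide":[0,0,0],"rot":[0,0,0],"jaw":0.2},
    {"slide":[0,0,0],"rot":[0,0,0],"jaw":0.2},
  ],
)

```text
time_s: 15.95
position: [503.3, 207.2, 260.2]
tool_rot: [180.0, -0.0, 98.0]
wrist_force: [8.7, 1.5, -1.9]
grip_width: 35.4
grasp_force: 72.9
```

Continue in small steps until the solid stop shows in the force.

Call:
apply_moves(
  deltas=[
    {"slide":[0,0,-0.001],"rot":[0,0,0],"jaw":0.2},
    {"slide":[0,0,-0.001],"rot":[0,0,0],"jaw":0.2},
    {"slide":[0,0,0],"rot":[0,0,0],"jaw":0.2},
    {"slide":[0,0,0],"rot":[0,0,0],"jaw":0.2},
  ],
)

```text
time_s: 16.35
position: [503.3, 207.2, 261.8]
tool_rot: [180.0, -0.0, 98.0]
wrist_force: [8.6, 3.3, -7.8]
grip_width: 35.3
grasp_force: 72.5
```

Call:
apply_moves(
  deltas=[
    {"slide":[0,0,-0.001],"rot":[0,0,0],"jaw":0.2},
    {"slide":[0,0,0],"rot":[0,0,0],"jaw":0.2},
    {"slide":[0,0,0],"rot":[0,0,0],"jaw":0.2},
    {"slide":[0,0,0],"rot":[0,0,0],"jaw":0.2},
  ],
)

```text
time_s: 16.75
position: [503.2, 207.2, 261.9]
tool_rot: [-180.0, -0.0, 98.0]
wrist_force: [14.0, 5.9, -22.8]
grip_width: 35.6
grasp_force: 71.1
```

The solid stop is reached: 110 mm of rise and 23 N of pull without further travel. One check picture.

```bash
python3 - <<'E'
from plant import *
import cv2
c=read_camera("scene");e=read_camera("side")
import numpy as np
f=lambda k,x,y:cv2.resize(k["frame"][y:y+150,x:x+200,::-1],(400,300))
cv2.imwrite("pics/w5.png",np.hstack([f(c,220,130),f(e,230,130)]))
s=state();print(s["position"],s["wrist_force"],s["grip_width"],s["time_s"])
E
```

```text
[503.18737986 207.19456407 261.9148993 ] [ 14.04713655   5.78555881 -23.34576499] 35.34623724882731 16.85
```

View pics/w5.png

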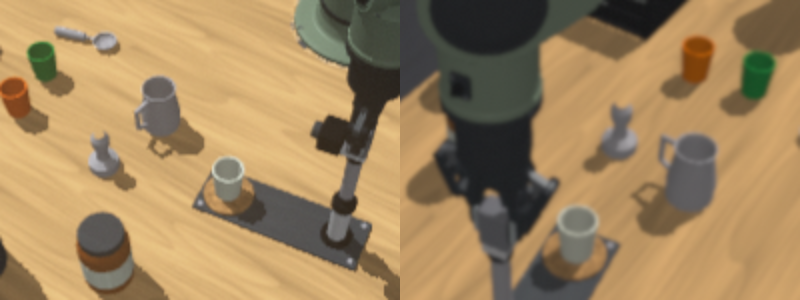

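The mast is up with the grip held (crop (355,140)), the tumbler is upright on the pad (crop (228,180)), and the bystanders in view (tamper, pitcher, bean jar, spoon) are in place. Handing in.

```bash
python3 -c "
from plant import *
print(sign_off())"
```

```text
the job is handed in; nothing more can be done
None
```

I handed the job in at about 17 s: the white tumbler stands upright near the middle of the cork pad (within about 3 mm), and the arm is holding the mast at its second, solid stop with the release squeezed.

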